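# Put the flat limit gauge back in its tilted bench stand

## Task

Put the flat steel limit gauge back in its tilted stand: lay it flat along the sloped beam, tongue end downhill, and slide the tongue into the toe pocket at the low end, pushing the stiff ejector slide in until it stops, so that the gauge is fully home and stays there when let go. Leave the stand's slope setting as it is, and do not shove the loupe or the round steel block.

Things in the scene. Friction and masses are not known exactly. Their poses are not given: they have to be found in the camera images.
- flat_gauge: Flat plain-steel plate gauge, 145 mm long, 12 mm thick, 0.3 to 0.5 kg, lying loose. Body 105 x 46 mm; at its -x end a tongue 40 mm long, 28 mm wide. Dark panel and disc on both faces, disc at the end away from the tongue. Origin: middle of the 105 x 46 body, on the underside; x along it away from the tongue, y across, z up. Centre of mass 14 mm from the origin towards the tongue.
- gauge_tip (a point): Middle of the tongue's end face, at half thickness: in the gauge's frame (-92.5, 0, 6) mm. Axes as the gauge's.
- stand: Fixed dark steel base of the tilting stand, 160 x 76 x 10 mm, screwed down. Origin: centre of its underside; x towards the uphill end, z up. It carries the aluminium ramp on a cross hinge at (-50, 0, 55) mm; the pocket mouth lies 12 mm above the hinge axis, square to the beam. A fixed black knob on its -y side.
- pocket (a point): Middle of the toe pocket's mouth, on the beam's upper surface. x uphill along the beam, y across, z square to the beam. The pocket runs 40 mm to -x, 31 mm wide, roofed 15 mm above the beam surface; outside 47 mm wide, 20 mm high; the roof's flare reaches 6 mm uphill, 25 mm high. Gauge home: tongue's end at x = -30 mm, underside on the beam.
- ramp_top (a point): Middle of the upper end of the beam's surface, 100 mm uphill of the pocket mouth. The beam is 26 mm wide, so the gauge overhangs it on both sides; axes as for the pocket.
- ramp (a joint): Tilt of the beam above level, rad (0.42 to 0.65 at the start); clamped, it should stay as it is.
- ejector (a joint): Dark ejector slide in the pocket, m: how far it is pushed in. At 0 its face is 16 mm inside the mouth, at its stop (0.014) 30 mm. It starts between 0 and 0.005, is held by friction (about 5 N to move it) and stays where it is left.
- loupe: Black round loupe, 35 mm diameter, 30 mm tall, standing loose on the bench. Origin: centre of its underside.
- steel_block: Round steel reference block, 60 mm diameter, 12 mm thick, lying loose on the bench. Origin: centre of its underside.

How it is judged:
By the outcome, as a careful person would: the job done as asked, in the order asked, and still so for the second after the job is handed in, with the robot touching nothing.
It also fails if it takes over 42 s, if anything falls off the work surface, if the arm or the gripper's body presses on something with over 40 N, if the wrist force passes 120 N, or if a joint passes its speed limit or range.

## Robot

A 6-joint arm with a two-finger parallel gripper is mounted at the origin on a cart in front of the work surface, level with it; the furniture and walls round the work are solid. World frame = base frame: x ahead of the robot, y to its left, z up, the work surface at z = 0. Lengths are in m, angles in rad, forces in N, time in s.
With the tool pointing down it reaches from about 0.35 to 0.775 m from the base axis. Payload 7.3 kg.
Tool frame: the origin (TCP) lies at the very end of the fingers, on their centre line; the grasp point (between the pads) lies 19 mm behind it (robot.tcp_to_grasp is the distance from the TCP to the grasp point, in m); z points along the fingers, y is the direction in which the jaws open and shut (so a half turn about z gives the same grasp; the last joint's range is limited). The gripper opens to 92 mm and grips with 3 to 60 N. Pads are 19 mm wide; open, the fingers measure 130 mm over their backs; the gripper's body (75 mm by 190 mm) begins 47 mm behind the grasp point.
Start: joints at [-1.331, 0.342, 1.524, -0, 1.275, -0.146], TCP at [0.198, -0.486, 0.227] pointing down, gripper open.
Joint ranges: [-2.53, 2.53], [-0.77, 2.02], [0.04, 2.7], [-1, 4.14], [0.28, 2.66], [-3.11, 3.11]. Speed limits (rad/s): [2.57, 2.57, 3.14, 3.14, 3.14, 3.14].

## Interface

Orientations are given as [roll, pitch, yaw] about the fixed x, y, z axes, in that order (R = Rz(yaw) Ry(pitch) Rx(roll)).
In Python, from cell import robot, eyes, finder gives the robot as it stands. The module is installed in compiled form; this text tells all that it offers.
- The arm moves only by the tool move_arm, never from a script. Its argument "motion" is a list of rows, each a list of 7 numbers: the closure in counts, from 0 (fully open) to 255 (shut), then the shift along the tool's x, y, z normalised to -1 to 1, where 1 is 0.02 m, then the turn, a rotation vector about the tool's x, y, z normalised to -1 to 1, where 1 is 6 degrees. In form: [[claw, x, y, z, ax, ay, az], ...]. A call has 1 to 12 rows; each row shifts and turns the commanded pose from where the row before left it, along the tool's axes as they then stand; what a row does not reach is not made up. A row lasts 1/8 s, in which the tool goes at most 62.5 mm and 10.7 degrees, less where a joint would pass 70% of its speed; a pose out of reach is approached as far as the arm can. A call with a number of a shift or a turn outside -1 to 1 is refused whole. A call with a gripper value outside its range is refused whole. The fingers move at their own pace and stop on an object; "newtons" is the grip in N (left out, the last holds). Time passes only in rows, so rows that do not move let the fingers close. It gives the time, the measured TCP pose, the force and the opening at its end, in the units of the state.
- robot.observe(): the state, without advancing time (a new reading comes with each control period).
- eyes.read_camera(name): name is "scene" or "top" or "wrist"; returns (picture, depth): 384x512x3 uint8, red, green, blue; 384x512 float32, m along the optical axis (not along the pixel's ray), 0 where there is no reading.
- eyes.calibration(name): a dict with "K" (3x3 intrinsics, pixels), "k1" (the pictures are not rectified: a ray, as slopes to the right and down, at radius r is drawn at 1 + k1 r^2 times it, then the intrinsics apply), "position" and "orientation" of the camera in the world. Camera axes: x right, y up, looking along -z (the intrinsics and any distortion apply to the point x, -y, -z); pixel columns grow to the right and rows downward; lengths in m; the calibration is good to about 2 mm. A picture is of the moment at which its call begins: read the wrist's pose just before it. calibration takes no time and is no camera call; for the wrist camera it gives the pose at the moment of the call.
- robot.hand_in(): hands the job in, once; it reports no verdict.
Trained networks look in the newest picture that a camera, given by its name, has taken for a name from the list of things; names that differ only in an ending like _2 or _b are one class to them, and where a whole thing is asked for, a point or a joint stands for the part that bears it (a point fixed in the world has none). Each returns a list of dicts, best first, with "p" (0 to 1); they miss things now and then, are a little off and sometimes report something else, mostly with a low value. They report only what shows in the picture. A call takes as long as a camera call.
- finder.recognise(camera, label): "centre" ([x, y, z] in m, in the coordinates of the camera as it stood for that picture, good to about 4 mm: the middle of the surface that is visible of it).
- finder.place_of(camera, label): "centre" ([x, y, z] in m, in the coordinates of the camera as it stood for that picture, good to about 4 mm: a listed point, or the origin of a listed thing).
The state is a dict: "time": time; "qpos": joint angles; "qvel": joint speeds; "joint_efforts": joint torques, N m; "tool_pos": TCP position; "tool_rot": TCP orientation; "contact_force": force on the tool from outside, world axes, zero at the start; "torque": the same for the moment, N m; "opening": finger opening in m.
Only numpy, scipy, OpenCV 4.12 (cv2) and the standard library are available. Lean on these libraries where they do the work, as an engineer would, in place of code of your own. Each camera call takes 0.05 s, during which the arm holds its last target. There are 200 camera calls.

## Working session

There is one attempt and no reset: what is moved stays moved. The work goes in short steps, Python scripts to look and compute and a tool call to move; the robot and the scene stay as the last step left them, time stands still between calls to the robot, and variables do not carry over. Pictures are saved under pics/ and viewed, about 8 in all and at most 12, crops included, and the job is handed in when it is done.

Besides the shell and the picture viewer there is one more tool, called after "Request:" as name([rows], argument=value, ...), one row to a line, values as JSON. move_arm: Moves the arm, as the interface text tells. Its arguments: {"type":"object","properties":{"motion":{"type":"array"},"newtons":{"type":"number"}},"required":["motion"]}

```bash
mkdir -p pics
cat > h.py <<'E'
import numpy as np, cv2
from scipy.spatial.transform import Rotation as R
from cell import robot, eyes, finder
def rot(o):
    o=np.array(o,float)
    if o.shape==(3,3): return o
    if o.shape==(4,): raise SystemExit('quat?')
    return R.from_euler('xyz',o).as_matrix()
def cam(name):
    c=eyes.calibration(name); im,d=eyes.read_camera(name); return c,im,d
def w(c,p): return rot(c['orientation'])@np.array(p)+np.array(c['position'])
def cloud(c,d):
    K=np.array(c['K']); h,wd=d.shape
    u,v=np.meshgrid(np.arange(wd),np.arange(h))
    xd=(u-K[0,2])/K[0,0]; yd=(v-K[1,2])/K[1,1]
    x,y=xd.copy(),yd.copy()
    for _ in range(8):
        s=1+c['k1']*(x*x+y*y); x,y=xd/s,yd/s
    P=np.stack([x*d,-y*d,-d],-1)@rot(c['orientation']).T+np.array(c['position'])
    P[d<=0]=np.nan
    return P
E
python3 - <<'E'
from h import *
print(robot.observe())
for n in('scene','top'):
    c,im,d=cam(n); print(n,c)
    cv2.imwrite(f'pics/{n}0.png',im[:,:,::-1]); np.savez(f'{n}0.npz',P=cloud(c,d),im=im)
    for l in('flat_gauge','gauge_tip','stand','pocket','ramp_top','loupe','steel_block'):
        r=finder.place_of(n,l)
        print(l,[(round(a['p'],2),w(c,a['centre']).round(3)) for a in r[:2]])
a=cv2.imread('pics/scene0.png');b=cv2.imread('pics/top0.png')
cv2.imwrite('pics/both.png',cv2.resize(np.vstack([a,b]),(800,1200))[:600])
E
```

```text
{'time': 0.0, 'qpos': array([-1.33098434e+00,  3.42732101e-01,  1.52503283e+00,  6.90827776e-06,
        1.27540591e+00, -1.45968775e-01]), 'qvel': array([-2.91538395e-04, -8.89325270e-04,  8.71357349e-04,  1.49926232e-03,
       -1.66089942e-04,  6.69540486e-05]), 'joint_efforts': array([ 1.52295601e-03, -4.31248963e+01, -2.44218081e+01,  7.18119065e-02,
        5.59900166e-02, -1.33118510e-04]), 'tool_pos': array([ 0.19748607, -0.48599039,  0.22603459]), 'tool_rot': array([-3.14003222e+00, -2.36083660e-04,  3.85778564e-01]), 'contact_force': array([-0.52630299, -0.35008157, -0.152231  ]), 'torque': array([-0.03145417,  0.00090628,  0.07041725]), 'opening': 0.09178459301556346}
scene {'K': array([[419.06785294,   0.        , 252.27575615],
       [  0.        , 419.06785294, 189.78727462],
       [  0.        ,   0.        ,   1.        ]]), 'k1': 0.004822833579733721, 'position': array([0.14734618, 0.79143156, 0.54838699]), 'orientation': array([ 0.97776172,  0.00684957, -2.51697379])}
flat_gauge [(0.84, array([ 0.562,  0.37 , -0.003]))]
gauge_tip [(0.74, array([0.469, 0.342, 0.007
[... 272 characters left out ...]
.203, -0.003])), (0.58, array([0.676, 0.234, 0.002]))]
top {'K': array([[451.90265869,   0.        , 252.12040125],
       [  0.        , 451.90265869, 202.47167133],
       [  0.        ,   0.        ,   1.        ]]), 'k1': -0.14934701430655858, 'position': array([0.5255669 , 0.22720866, 1.0896    ]), 'orientation': array([ 0.05279269, -0.00229573, -1.57694872])}
flat_gauge [(0.82, array([0.565, 0.366, 0.003]))]
gauge_tip [(0.88, array([0.474, 0.352, 0.008]))]
stand [(0.72, array([0.572, 0.09 , 0.002]))]
pocket [(0.81, array([0.516, 0.085, 0.068]))]
ramp_top [(0.94, array([0.595, 0.092, 0.126]))]
loupe [(0.72, array([0.471, 0.202, 0.001]))]
steel_block [(0.8, array([0.678, 0.231, 0.002]))]
```

View pics/scene0.png

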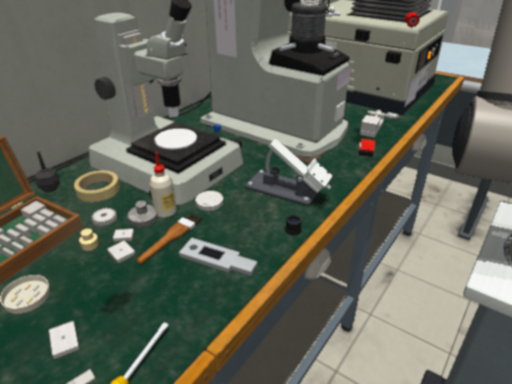

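View pics/top0.png

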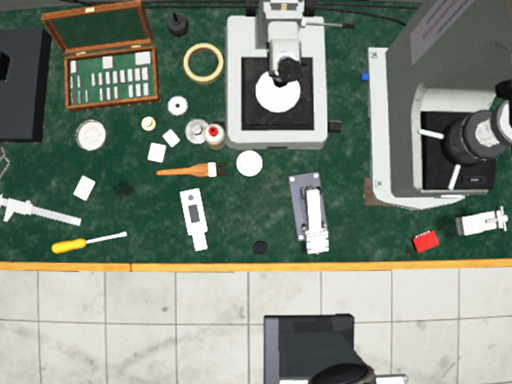

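Run:
```python
import numpy as np,cv2
for n in('top','scene'):
    z=np.load(n+'0.npz');P=z['P']
    m=(abs(P[...,0]-.56)<.12)&(abs(P[...,1]-.365)<.09)&(P[...,2]>.006)&(P[...,2]<.02)
    q=P[m];r=cv2.minAreaRect(q[:,:2].astype(np.float32)*1000);print(n,m.sum(),'z',np.median(q[:,2]),r)
    c=q[:,:2].mean(0);ev=np.linalg.svd(q[:,:2]-c,full_matrices=0)[2][0];print(c,ev,np.degrees(np.arctan2(ev[1],ev[0])))
    tb=P[(abs(P[...,2])<.006)];print('table z',np.median(tb[:,2]))
    m=(P[...,0]>.45)&(P[...,0]<.70)&(abs(P[...,1]-.09)<.06)&(P[...,2]>.055)&(P[...,2]<.2)
    q=P[m];print('stand',len(q))
    H=cv2.minAreaRect(q[:,:2].astype(np.float32)*1000);print(H)
    for x in np.arange(.45,.66,.01):
        s=q[abs(q[:,0]-x)<.005]
        if len(s)>3:print(round(x,2),len(s),'y',s[:,1].min().round(3),s[:,1].max().round(3),'z',np.percentile(s[:,2],[5,50,95]).round(3))
```

```text
top 1704 z 0.012879533791277264 ((559.9119262695312, 365.23779296875), (239.9459686279297, 177.34774780273438), 0.4258269667625427)
[0.58700863 0.36183812] [-0.9994357  -0.03358982] -178.07508278070722
table z 0.0012823487446399495
stand 1040
((541.0657958984375, 86.57180786132812), (151.23707580566406, 51.40678024291992), 9.103046417236328)
0.47 67 y 0.053 0.1 z [0.055 0.059 0.063]
0.48 100 y 0.055 0.102 z [0.061 0.065 0.071]
0.49 88 y 0.055 0.103 z [0.067 0.072 0.078]
0.5 94 y 0.056 0.105 z [0.072 0.078 0.085]
0.51 109 y 0.059 0.106 z [0.06  0.082 0.09 ]
0.52 84 y 0.058 0.109 z [0.06  0.067 0.073]
0.53 88 y 0.058 0.107 z [0.06  0.072 0.078]
0.54 48 y 0.075 0.1 z [0.078 0.082 0.085]
0.55 60 y 0.076 0.101 z [0.083 0.089 0.093]
0.56 61 y 0.076 0.103 z [0.088 0.096 0.1  ]
0.57 51 y 0.076 0.105 z [0.095 0.101 0.106]
0.58 60 y 0.08 0.105 z [0.105 0.109 0.113]
0.59 60 y 0.081 0.107 z [0.112 0.116 0.12 ]
0.6 47 y 0.082 0.107 z [0.116 0.119 0.124]
0.61 20 y 0.083 0.101 z [0.061 0.09  0.114]
scene 1903 z 0.011520559103387118 ((571.0740966796875, 357.2624816894531), (204.40194702148438, 169.0
[... 242 characters left out ...]
)
0.46 8 y 0.08 0.099 z [0.056 0.056 0.057]
0.47 69 y 0.052 0.098 z [0.056 0.059 0.064]
0.48 92 y 0.052 0.101 z [0.057 0.064 0.069]
0.49 109 y 0.052 0.103 z [0.058 0.071 0.076]
0.5 120 y 0.056 0.104 z [0.059 0.078 0.087]
0.51 57 y 0.055 0.105 z [0.056 0.071 0.088]
0.52 67 y 0.072 0.109 z [0.056 0.066 0.072]
0.53 60 y 0.059 0.106 z [0.062 0.074 0.078]
0.54 59 y 0.072 0.099 z [0.072 0.081 0.086]
0.55 57 y 0.074 0.101 z [0.078 0.088 0.092]
0.56 58 y 0.074 0.103 z [0.086 0.094 0.099]
0.57 57 y 0.077 0.105 z [0.09  0.101 0.105]
0.58 61 y 0.077 0.105 z [0.099 0.107 0.112]
0.59 54 y 0.079 0.107 z [0.106 0.115 0.119]
0.6 42 y 0.08 0.107 z [0.081 0.098 0.12 ]
0.61 38 y 0.091 0.1 z [0.056 0.068 0.088]
```

Scene view: the gauge is at about (218,256), tongue towards the bench edge; the stand is at (290,180) and the loupe at (293,225). Top view: gauge at (193,218), stand at (312,215), loupe at (261,247) and block at (249,163). Both agree with the networks. Next I'll hover over the gauge for a wrist look.

```bash
cat >> h.py <<'E'
def plan(pos,rpy,lin=1.,start=None):
    "rows (from measured pose) as n equal rows: shift/turn per row in the tool's axes"
    s=robot.observe() if start is None else start
    p0,R0=np.array(s['tool_pos']),R.from_euler('xyz',s['tool_rot'])
    R1=rpy if isinstance(rpy,R) else R.from_euler('xyz',rpy)
    dv=(R0.inv()*R1).as_rotvec(); dp=np.array(pos)-p0
    n=int(np.ceil(max(np.abs(R0.inv().apply(dp)).max()/.02/lin,np.abs(dv).max()/np.radians(6)/lin,1)))
    while 1:
        rows=[];p=p0.copy();
        for i in range(n):
            Ri=R0*R.from_rotvec(dv*i/n); rows.append(np.r_[Ri.inv().apply(dp/n)/.02,dv/n/np.radians(6)])
        if np.abs(rows).max()<=1: break
        n+=1
    print(n,'rows'); 
    rows=np.round(rows,2)
    if np.ptp(rows,axis=0).max()<.03: print('each',rows.mean(0).round(3))
    else: print(rows.tolist())
E
python3 - <<'E'
from h import *
s=robot.observe()
plan([.42,-.05,.23],[np.pi,0,s['tool_rot'][2]-.216*.5])
plan([.54,.365,.21],[np.pi,0,.17],start=dict(tool_pos=[.42,-.05,.23],tool_rot=[np.pi,0,s['tool_rot'][2]-.108]))
E
```

```text
19 rows
[[0.97, -0.84, -0.01, 0.0, 0.0, 0.05], [0.97, -0.85, -0.01, 0.0, 0.0, 0.05], [0.96, -0.85, -0.01, 0.0, 0.0, 0.05], [0.96, -0.86, -0.01, 0.0, 0.0, 0.05], [0.96, -0.87, -0.01, 0.0, 0.0, 0.05], [0.95, -0.87, -0.01, 0.0, 0.0, 0.05], [0.95, -0.88, -0.01, 0.0, 0.0, 0.05], [0.94, -0.88, -0.01, 0.0, 0.0, 0.05], [0.94, -0.89, -0.01, 0.0, 0.0, 0.05], [0.93, -0.89, -0.01, 0.0, 0.0, 0.05], [0.92, -0.9, -0.01, 0.0, 0.0, 0.05], [0.92, -0.9, -0.01, 0.0, 0.0, 0.05], [0.91, -0.91, -0.01, 0.0, 0.0, 0.05], [0.91, -0.91, -0.01, 0.0, 0.0, 0.05], [0.9, -0.92, -0.01, 0.0, 0.0, 0.05], [0.9, -0.92, -0.01, 0.0, 0.0, 0.05], [0.89, -0.93, -0.01, 0.0, 0.0, 0.05], [0.89, -0.93, -0.01, 0.0, 0.0, 0.05], [0.88, -0.94, -0.01, 0.0, 0.0, 0.05]]
20 rows
[[0.57, -0.92, 0.05, 0.0, -0.0, 0.05], [0.57, -0.92, 0.05, 0.0, -0.0, 0.05], [0.56, -0.92, 0.05, 0.0, -0.0, 0.05], [0.56, -0.92, 0.05, 0.0, -0.0, 0.05], [0.55, -0.93, 0.05, 0.0, -0.0, 0.05], [0.55, -0.93, 0.05, 0.0, -0.0, 0.05], [0.54, -0.93, 0.05, 0.0, -0.0, 0.05], [0.54, -0.94, 0.05, 0.0, -0.0, 0.05], [0.53, -0.94, 0.05, 0.0, -0.0, 0.05], [0.53, -0.94, 0.05, 0.0, -0.0, 0.05], [0.52, -0.94, 0.05, 0.0, -0.0, 0.05], [0.52, -0.95, 0.05, 0.0, -0.0, 0.05], [0.51, -0.95, 0.05, 0.0, -0.0, 0.05], [0.51, -0.95, 0.05, 0.0, -0.0, 0.05], [0.5, -0.96, 0.05, 0.0, -0.0, 0.05], [0.5, -0.96, 0.05, 0.0, -0.0, 0.05], [0.49, -0.96, 0.05, 0.0, -0.0, 0.05], [0.49, -0.96, 0.05, 0.0, -0.0, 0.05], [0.48, -0.97, 0.05, 0.0, -0.0, 0.05], [0.48, -0.97, 0.05, 0.0, -0.0, 0.05]]
```

Request:
move_arm([
  [0, 0.96, -0.85, 0, 0, 0, 0.05],
  [0, 0.96, -0.85, 0, 0, 0, 0.05],
  [0, 0.96, -0.85, 0, 0, 0, 0.05],
  [0, 0.95, -0.87, 0, 0, 0, 0.05],
  [0, 0.95, -0.87, 0, 0, 0, 0.05],
  [0, 0.95, -0.87, 0, 0, 0, 0.05],
  [0, 0.94, -0.88, 0, 0, 0, 0.05],
  [0, 0.94, -0.88, 0, 0, 0, 0.05],
  [0, 0.93, -0.89, 0, 0, 0, 0.05],
  [0, 0.93, -0.9, 0, 0, 0, 0.05],
  [0, 0.92, -0.9, 0, 0, 0, 0.05],
  [0, 0.92, -0.9, 0, 0, 0, 0.05],
])

```text
time: 2.3
tool_pos: [0.3364, -0.2097, 0.2269]
tool_rot: [3.141, -0.0, 0.323]
contact_force: [0.8, 0.0, -0.8]
opening: 0.0918
```

Request:
move_arm([
  [0, 0.91, -0.91, 0, 0, 0, 0.05],
  [0, 0.91, -0.91, 0, 0, 0, 0.05],
  [0, 0.9, -0.92, 0, 0, 0, 0.05],
  [0, 0.9, -0.92, 0, 0, 0, 0.05],
  [0, 0.89, -0.93, 0, 0, 0, 0.05],
  [0, 0.89, -0.93, 0, 0, 0, 0.05],
  [0, 0.88, -0.94, 0, 0, 0, 0.05],
  [0, 0.57, -0.92, 0.05, 0, 0, 0.05],
  [0, 0.57, -0.92, 0.05, 0, 0, 0.05],
  [0, 0.56, -0.92, 0.05, 0, 0, 0.05],
  [0, 0.56, -0.92, 0.05, 0, 0, 0.05],
  [0, 0.55, -0.93, 0.05, 0, 0, 0.05],
])

```text
time: 3.8
tool_pos: [0.4459, 0.0555, 0.2218]
tool_rot: [3.141, -0.0, 0.26]
contact_force: [0.1, -0.5, -0.0]
opening: 0.092
```

Request:
move_arm([
  [0, 0.55, -0.93, 0.05, 0, 0, 0.05],
  [0, 0.55, -0.93, 0.05, 0, 0, 0.05],
  [0, 0.54, -0.93, 0.05, 0, 0, 0.05],
  [0, 0.54, -0.94, 0.05, 0, 0, 0.05],
])

```text
time: 4.3
tool_pos: [0.4695, 0.1386, 0.2177]
tool_rot: [3.141, -0.0, 0.239]
contact_force: [-0.5, -0.9, 0.6]
opening: 0.0919
```

Run:
```python
from h import *
c,im,d=cam('wrist'); np.savez('w1.npz',P=cloud(c,d),im=im); cv2.imwrite('pics/w1.png',im[:,:,::-1])
s=robot.observe();print(s['tool_pos'],c['position'],c['orientation'])
for l in('stand','pocket','ramp_top'):
    print(l,[(round(a['p'],2),w(c,a['centre']).round(4)) for a in finder.place_of('wrist',l)[:2]])
plan([.535,.365,.21],[np.pi,0,.17])
```

```text
[0.46995948 0.14052338 0.21759467] [0.54661033 0.15605797 0.37559528] [-2.96462506e-01 -9.67132465e-04 -1.33114945e+00]
stand [(0.96, array([0.5697, 0.0886, 0.0033]))]
pocket [(0.83, array([0.5145, 0.0786, 0.0668]))]
ramp_top [(0.97, array([0.602 , 0.0916, 0.1186]))]
11 rows
[[0.54, -0.93, 0.03, 0.0, 0.0, 0.06], [0.53, -0.93, 0.03, 0.0, 0.0, 0.06], [0.52, -0.94, 0.03, 0.0, 0.0, 0.06], [0.52, -0.94, 0.03, 0.0, 0.0, 0.06], [0.51, -0.94, 0.03, 0.0, 0.0, 0.06], [0.51, -0.95, 0.03, 0.0, 0.0, 0.06], [0.5, -0.95, 0.03, 0.0, 0.0, 0.06], [0.49, -0.95, 0.03, 0.0, 0.0, 0.06], [0.49, -0.96, 0.03, 0.0, 0.0, 0.06], [0.48, -0.96, 0.03, 0.0, 0.0, 0.06], [0.48, -0.96, 0.03, 0.0, 0.0, 0.06]]
```

View pics/w1.png

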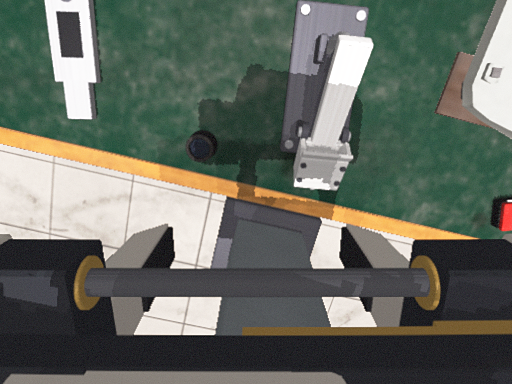

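The wrist view shows the beam at about (345,95), the pocket block at (323,165), the loupe at (202,145) and the gauge, with its tongue end at (80,105). I'll move on over the gauge and fit the stand from this cloud.

Request:
move_arm([
  [0, 0.54, -0.93, 0.03, 0, 0, 0.06],
  [0, 0.53, -0.93, 0.03, 0, 0, 0.06],
  [0, 0.52, -0.94, 0.03, 0, 0, 0.06],
  [0, 0.52, -0.94, 0.03, 0, 0, 0.06],
  [0, 0.51, -0.94, 0.03, 0, 0, 0.06],
  [0, 0.51, -0.95, 0.03, 0, 0, 0.06],
  [0, 0.5, -0.95, 0.03, 0, 0, 0.06],
  [0, 0.49, -0.95, 0.03, 0, 0, 0.06],
  [0, 0.49, -0.96, 0.03, 0, 0, 0.06],
  [0, 0.48, -0.96, 0.03, 0, 0, 0.06],
  [0, 0.48, -0.96, 0.03, 0, 0, 0.06],
])

```text
time: 5.88
tool_pos: [0.5359, 0.3641, 0.2111]
tool_rot: [3.141, 0.0, 0.169]
contact_force: [0.4, 0.7, -0.3]
opening: 0.0919
```

```bash
cat > fit.py <<'E'
from h import *
def gauge(P,box):
    m=((P[...,0]>box[0])&(P[...,0]<box[1])&(P[...,1]>box[2])&(P[...,1]<box[3])&(P[...,2]>.006)&(P[...,2]<.02)).astype(np.uint8)
    n,l,st,_=cv2.connectedComponentsWithStats(m); k=1+st[1:,4].argmax(); q=P[l==k]
    r=cv2.minAreaRect(q[:,:2].astype(np.float32)*1000); print('gauge n',len(q),'z',np.median(q[:,2]).round(4),'rect',r)
    b=cv2.boxPoints(r); print(b.round(1).tolist()); return q
def stand(P,yaw0=.16):
    m=(P[...,0]>.53)&(P[...,0]<.64)&(abs(P[...,1]-.09)<.04)&(P[...,2]>.07)&(P[...,2]<.15)
    q=P[m]
    # plane fit, robust
    A=np.c_[q[:,:2],np.ones(len(q))]; k=np.ones(len(q),bool)
    for _ in range(8):
        a=np.linalg.lstsq(A[k],q[k,2],rcond=None)[0]; r=q[:,2]-A@a; k=abs(r)<.003
    q=q[k]; nrm=np.array([-a[0],-a[1],1]);nrm/=np.linalg.norm(nrm)
    # centreline: mid of edges per x bin
    xs,ym=[],[]
    for x in np.arange(.54,.598,.004):
        s=q[abs(q[:,0]-x)<.003,1]
        if len(s)>5: xs.append(x);ym.append((np.percentile(s,2)+np.percentile(s,98))/2)
    f=np.polyfit(xs,ym,1); g=a[:2]; 
    ax=np.array([1,f[0],a[0]+a[1]*f[0]]);ax/=np.linalg.norm(ax)
    print('beam n',k.sum(),'normal',nrm.round(4),'yaw from normal',np.arctan2(-nrm[1],-nrm[0]).round(3),'yaw line',np.arctan(f[0]).round(3),'slope',np.arcsin(ax[2]).round(4),'y@.57',np.polyval(f,.57).round(4),'z@.57',(a@[.57,np.polyval(f,.57),1]).round(4))
    print('x end',np.percentile(q[:,0],99.5).round(4), 'mid widths',[ (x.round(3),np.round(y,4)) for x,y in list(zip(xs,ym))[::4]])
    return a,f,ax,nrm
E
python3 - <<'E'
from fit import *
for n in('w1','top0','scene0'):
    print(n);stand(np.load(n+'.npz')['P'])
P=np.load('w1.npz')['P']; print('table',np.nanmedian(P[100:140,380:420,2]))
c,im,d=cam('wrist');P=cloud(c,d);np.savez('w2.npz',P=P,im=im);cv2.imwrite('pics/w2.png',im[:,:,::-1])
print(robot.observe()['tool_pos'])
gauge(P,(.44,.64,.28,.45))
for l in('flat_gauge','gauge_tip'):
    print(l,[(round(a['p'],2),w(c,a['centre']).round(4)) for a in finder.place_of('wrist',l)[:2]])
E
```

```text
w1
beam n 2819 normal [-0.5478 -0.0706  0.8336] yaw from normal 0.128 yaw line 0.143 slope 0.5851 y@.57 0.0881 z@.57 0.1013
x end 0.6005 mid widths [(np.float64(0.54), np.float64(0.0838)), (np.float64(0.556), np.float64(0.086)), (np.float64(0.572), np.float64(0.0884)), (np.float64(0.588), np.float64(0.0908))]
top0
beam n 335 normal [-0.5515 -0.0649  0.8317] yaw from normal 0.117 yaw line 0.139 slope 0.5886 y@.57 0.0912 z@.57 0.1022
x end 0.6015 mid widths [(np.float64(0.54), np.float64(0.087)), (np.float64(0.556), np.float64(0.0887)), (np.float64(0.572), np.float64(0.0923)), (np.float64(0.588), np.float64(0.0937))]
scene0
beam n 252 normal [-0.5426  0.0724  0.8369] yaw from normal -0.133 yaw line 0.159 slope 0.5597 y@.57 0.0902 z@.57 0.1006
x end 0.598 mid widths [(np.float64(0.54), np.float64(0.0858)), (np.float64(0.556), np.float64(0.0876)), (np.float64(0.572), np.float64(0.0912)), (np.float64(0.588), np.float64(0.0932))]
table -0.00040193034119634374
[0.53604036 0.36637855 0.21072673]
gauge n 4483 z 0.0121 rect ((541.6669921875, 359.0538635253906), (144.8063507080078, 45.99559020996094), 11.512537956237793)
[[466.1000061035156, 367.1000061035156], [475.29998779296875, 322.1000061035156], [617.2000122070312, 351.0], [608.0, 396.0]]
flat_gauge [(0.88, array([ 0.5622,  0.3624, -0.002 ]))]
gauge_tip [(0.68, array([0.4704, 0.3427, 0.0039]))]
```

View pics/w2.png

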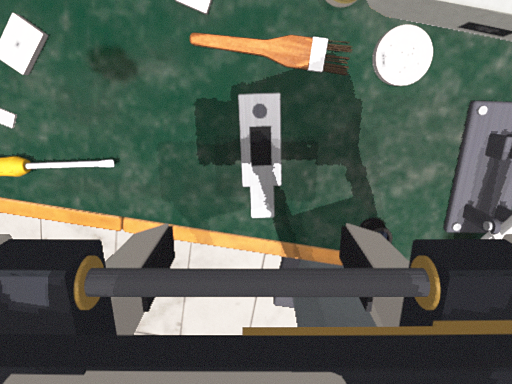

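Wrist view: the gauge lies clear at (260,155) with the disc uphill at (260,110) and the tongue at (262,200). The rectangle fit gives 144.8 x 46.0 mm at z 12.1 mm, matching the given sizes. Next is the descent to grasp near gauge x = -10.

Run:
```python
from h import *
plan([.5515,.3611,.015],[np.pi,0,.201],.95)
```

```text
11 rows
each [ 0.07  0.03  0.89  0.    0.   -0.03]
```

Request:
move_arm([
  [0, 0.07, 0.03, 0.89, 0, 0, -0.03],
  [0, 0.07, 0.03, 0.89, 0, 0, -0.03],
  [0, 0.07, 0.03, 0.89, 0, 0, -0.03],
  [0, 0.07, 0.03, 0.89, 0, 0, -0.03],
  [0, 0.07, 0.03, 0.89, 0, 0, -0.03],
  [0, 0.07, 0.03, 0.89, 0, 0, -0.03],
  [0, 0.07, 0.03, 0.89, 0, 0, -0.03],
  [0, 0.07, 0.03, 0.89, 0, 0, -0.03],
  [0, 0.07, 0.03, 0.89, 0, 0, -0.03],
  [0, 0.07, 0.03, 0.89, 0, 0, -0.03],
  [0, 0.07, 0.03, 0.89, 0, 0, -0.03],
  [0, 0, 0, 0.3, 0, 0, 0],
])

```text
time: 7.52
tool_pos: [0.5511, 0.3606, 0.0075]
tool_rot: [3.141, 0.002, 0.205]
contact_force: [0.9, -0.2, -0.1]
opening: 0.092
```

Request:
move_arm([
  [0, 0, 0, 0.2, 0, 0, 0],
  [0, 0, 0, 0, 0, 0, 0],
])

```text
time: 7.78
tool_pos: [0.5519, 0.3611, 0.0055]
tool_rot: [-3.142, -0.0, 0.205]
contact_force: [-0.9, 1.4, 1.0]
opening: 0.0919
```

Request:
move_arm([
  [0, 0, 0, 0.13, 0, 0, 0],
  [255, 0, 0, 0, 0, 0, 0],
  [255, 0, 0, 0, 0, 0, 0],
  [255, 0, 0, 0, 0, 0, 0],
  [255, 0, 0, 0, 0, 0, 0],
  [255, 0, 0, 0, 0, 0, 0],
], newtons=45)

```text
time: 8.52
tool_pos: [0.5517, 0.3612, 0.0027]
tool_rot: [-3.141, -0.0, 0.204]
contact_force: [0.0, 1.6, -1.7]
opening: 0.0467
```

Gripped (opening 46.7 mm). I'll lift it and refine the stand frame from the saved cloud.

Request:
move_arm([
  [255, 0, 0, -0.5, 0, 0, 0],
  [255, 0, 0, -1, 0, 0, 0],
  [255, 0, 0, -1, 0, 0, 0],
  [255, 0, 0, -1, 0, 0, 0],
  [255, 0, 0, -1, 0, 0, 0],
  [255, 0, 0, -1, 0, 0, 0],
  [255, 0, 0, -1, 0, 0, 0],
  [255, 0, 0, -1, 0, 0, 0],
  [255, 0, 0, -1, 0, 0, 0],
  [255, 0, 0, -1, 0, 0, 0],
])

```text
time: 9.78
tool_pos: [0.5516, 0.3609, 0.1948]
tool_rot: [-3.141, -0.001, 0.205]
contact_force: [0.4, 0.3, -4.9]
opening: 0.0453
```

Run:
```python
from h import *
for n in('w1','top0'):
    P=np.load(n+'.npz')['P'].reshape(-1,3)
    P=P[(P[:,0]>.44)&(P[:,0]<.64)&(abs(P[:,1]-.085)<.06)]
    th=.585
    for psi in (.14,):
        ex=np.array([np.cos(psi)*np.cos(th),np.sin(psi)*np.cos(th),np.sin(th)]);ey=np.array([-np.sin(psi),np.cos(psi),0]);ez=np.cross(ex,ey)
        Q=(P-[.517,.081,.0658])@np.c_[ex,ey,ez]*1000
        for nm,lo,hi,xa,xb in(('beam',-3,3,12,95),('roof',17,23,-38,-3)):
            s=Q[(Q[:,2]>lo)&(Q[:,2]<hi)&(Q[:,0]>xa)&(Q[:,0]<xb)&(abs(Q[:,1])<30)]
            if len(s)<10: print(nm,len(s)); continue
            xs=np.arange(xa+4,xb-2,6);e=[]
            for x in xs:
                t=s[abs(s[:,0]-x)<3,1]
                e.append((np.percentile(t,1),np.percentile(t,99)) if len(t)>8 else (np.nan,)*2)
            e=np.array(e);ok=~np.isnan(e[:,0]);mid=e.mean(1);f=np.polyfit(xs[ok],mid[ok],1)
            print(n,nm,'n',len(s),'z',np.median(s[:,2]).round(2),'slope z/x',np.polyfit(s[:,0],s[:,2],1).round(4),'mid line',f.round(4),'width',np.nanmedian(e[:,1]-e[:,0]).round(1)); print(np.c_[xs,e].round(1).tolist() if n=='w1' else '')
        s=Q[(abs(Q[:,2])<3)&(abs(Q[:,1])<10)&(Q[:,0]>80)];print('end x',np.percentile(s[:,0],[98,99.5]))
    b=P[(P[:,2]>.006)&(P[:,2]<.014)];print('base',cv2.minAreaRect(b[:,:2].astype(np.float32)*1000))
```

```text
w1 beam n 2670 z 0.09 slope z/x [ 0.0037 -0.1482] mid line [ 0.0053 -0.7377] width 25.2
[[16.0, -13.2, 11.8], [22.0, -13.2, 11.9], [28.0, -13.4, 12.0], [34.0, -13.1, 12.1], [40.0, -13.3, 12.3], [46.0, -12.9, 12.2], [52.0, -13.0, 12.2], [58.0, -13.0, 12.1], [64.0, -13.0, 12.2], [70.0, -12.9, 12.2], [76.0, -13.0, 12.2], [82.0, -13.1, 12.4], [88.0, -12.9, 12.3]]
w1 roof n 1116 z 19.78 slope z/x [5.10000e-03 1.99598e+01] mid line [ 0.011  -0.4206] width 45.6
[[-34.0, -23.4, 22.1], [-28.0, -23.9, 22.0], [-22.0, -23.5, 22.1], [-16.0, -23.1, 22.3], [-10.0, -23.4, 22.2]]
end x [99.4179272  99.80198403]
base ((569.0404663085938, 87.54024505615234), (153.3918914794922, 76.52088928222656), 8.220341682434082)
top0 beam n 347 z 0.44 slope z/x [ 0.0086 -0.0593] mid line [0.0047 2.516 ] width 24.1

top0 roof n 253 z 20.15 slope z/x [-1.00000e-04  2.01073e+01] mid line [0.0103 1.7835] width 46.1

end x [101.64270739 102.27305994]
base ((546.2424926757812, 83.50062561035156), (115.7157211303711, 184.70867919921875), 89.94792938232422)
```

Beam and roof fits agree (widths 25/46 mm, roof at 19.8 mm, base 76.5 mm at 8.2°). The top camera differs by 2.5 mm sideways, so I'll align the gauge to the stand using only the wrist camera.

```bash
cat >> h.py <<'E'
PSI,TH=.145,.588
RB=R.from_euler('xyz',[np.pi,-TH,PSI]); B=np.c_[RB.as_matrix()[:,0],-RB.as_matrix()[:,1],-RB.as_matrix()[:,2]]
PK=np.array([.5171,.0804,.0658])
def tcp(x,y,z): return PK+B@np.array([x,y,z])/1000   # in pocket frame, mm
E
python3 - <<'E'
from h import *
t=tcp(102,0,20);print(t,B.round(3))
plan(t,RB,.97)
c,im,d=cam('wrist');P=cloud(c,d);s=robot.observe()
Q=(P-s['tool_pos'])@R.from_euler('xyz',s['tool_rot']).as_matrix()*1000
m=(Q[...,0]>20)&(Q[...,0]<80)&(abs(Q[...,1])<40)&(abs(Q[...,2]+10)<6)
q=Q[m];print(len(q),'topz',np.median(q[:,2]),'xmax',np.percentile(q[:,0],99.5))
for x in range(24,74,6):
    t=q[abs(q[:,0]-x)<3,1]
    if len(t)>5:print(x,np.percentile(t,[1,99]).round(1))
cv2.imwrite('pics/w3.png',im[:,:,::-1])
E
```

```text
[0.59010111 0.09105997 0.13902023] [[ 0.823 -0.144 -0.549]
 [ 0.12   0.99  -0.08 ]
 [ 0.555 -0.     0.832]]
15 rows
[[-0.06, 0.91, 0.19, -0.01, 0.37, 0.04], [-0.06, 0.91, 0.18, -0.01, 0.37, 0.04], [-0.06, 0.91, 0.18, -0.01, 0.37, 0.04], [-0.07, 0.91, 0.18, -0.01, 0.37, 0.04], [-0.07, 0.91, 0.18, -0.01, 0.37, 0.04], [-0.08, 0.91, 0.18, -0.01, 0.37, 0.04], [-0.08, 0.91, 0.18, -0.01, 0.37, 0.04], [-0.08, 0.91, 0.17, -0.01, 0.37, 0.04], [-0.09, 0.91, 0.17, -0.01, 0.37, 0.04], [-0.09, 0.91, 0.17, -0.01, 0.37, 0.04], [-0.09, 0.91, 0.17, -0.01, 0.37, 0.04], [-0.09, 0.91, 0.16, -0.01, 0.37, 0.04], [-0.1, 0.91, 0.16, -0.01, 0.37, 0.04], [-0.1, 0.91, 0.16, -0.01, 0.37, 0.04], [-0.1, 0.91, 0.16, -0.01, 0.37, 0.04]]
7784 topz -5.882514053070848 xmax 61.130231204955514
24 [-20.6  24.1]
30 [-20.7  24.1]
36 [-20.5  24.3]
42 [-20.7  24.2]
48 [-20.5  24.1]
54 [-20.6  24.1]
60 [-20.2  24. ]
```

The camera sees the centred gauge 1.75 mm off towards tool +y. That bias accounts for the top/wrist disagreement, so I'll apply it. The gauge also reads about 3 mm low, so I'll settle height by contact.

Request:
move_arm([
  [255, -0.06, 0.9, 0.17, -0.01, 0.37, 0.04],
  [255, -0.06, 0.9, 0.17, -0.01, 0.37, 0.04],
  [255, -0.06, 0.91, 0.17, -0.01, 0.37, 0.04],
  [255, -0.07, 0.9, 0.17, -0.01, 0.37, 0.04],
  [255, -0.07, 0.91, 0.17, -0.01, 0.37, 0.04],
  [255, -0.08, 0.9, 0.17, -0.01, 0.37, 0.04],
  [255, -0.08, 0.91, 0.17, -0.01, 0.37, 0.04],
  [255, -0.08, 0.9, 0.16, -0.01, 0.37, 0.04],
  [255, -0.09, 0.91, 0.16, -0.01, 0.37, 0.04],
  [255, -0.09, 0.9, 0.16, -0.01, 0.37, 0.04],
  [255, -0.09, 0.91, 0.16, -0.01, 0.37, 0.04],
  [255, -0.09, 0.9, 0.16, -0.01, 0.37, 0.04],
])

```text
time: 11.32
tool_pos: [0.581, 0.1451, 0.1509]
tool_rot: [3.141, -0.466, 0.154]
contact_force: [0.2, -0.0, -4.1]
opening: 0.0454
```

Request:
move_arm([
  [255, -0.1, 0.9, 0.15, -0.01, 0.37, 0.04],
  [255, -0.1, 0.9, 0.15, -0.01, 0.37, 0.04],
  [255, -0.1, 0.9, 0.15, -0.01, 0.37, 0.04],
  [255, 0, 0, 0, 0, 0, 0],
  [255, 0, 0, 0, 0, 0, 0],
])

```text
time: 11.95
tool_pos: [0.59, 0.0917, 0.1445]
tool_rot: [-3.135, -0.574, 0.139]
contact_force: [0.7, 0.3, -5.0]
opening: 0.0448
```

```bash
cat > chk.py <<'E'
from h import *
import sys
s=robot.observe();p=(np.array(s['tool_pos'])-PK)@B*1000
print('t',s['time'],'tcp pocket mm',p.round(2),'rot err deg',np.degrees((R.from_euler('xyz',s['tool_rot']).inv()*RB).as_rotvec()).round(2),'F pocket',(np.array(s['contact_force'])@B).round(1),'T',(np.array(s['torque'])@B).round(2),'open',s['opening'])
E
python3 chk.py
python3 - <<'E'
from h import *
c,im,d=cam('wrist');cv2.imwrite('pics/w4.png',im[:,:,::-1]);np.savez('w4.npz',P=cloud(c,d))
c,im,d=cam('scene');np.savez('s4.npz',P=cloud(c,d));a=cv2.resize(im[100:240,220:400],None,fx=4,fy=4)[:,:,::-1]
cv2.imwrite('pics/s4.png',a)
E
```

```text
t 11.95 tcp pocket mm [105.07   0.64  24.54] rot err deg [-0.17  0.78 -0.29] F pocket [-2.1  0.2 -4.5] T [-0.03  0.67  0.  ] open 0.044769307259581365
```

View pics/w4.png

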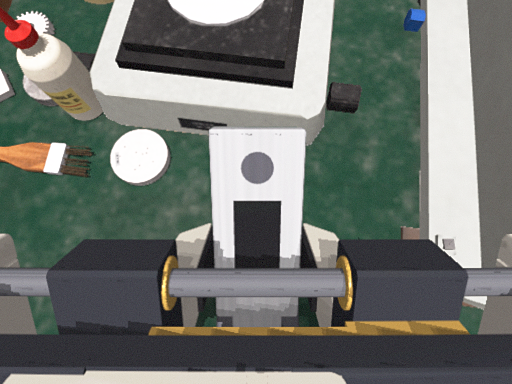

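View pics/s4.png

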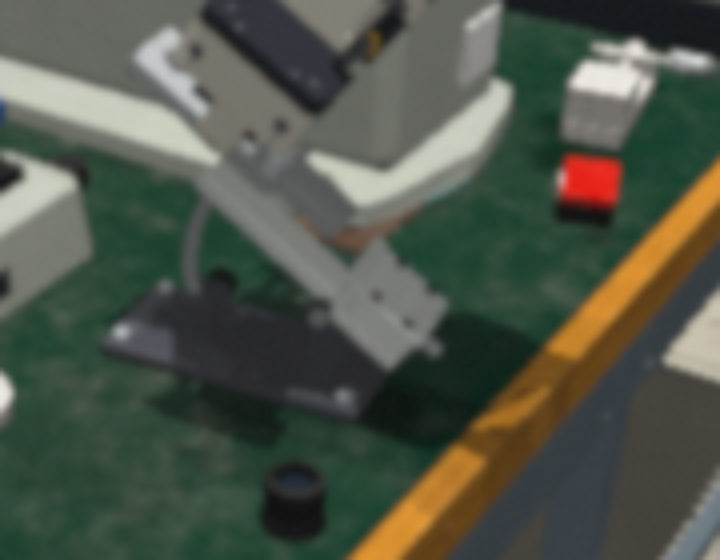

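Wrist view: the gauge is square in the jaws, end edge at row 128, centred at column 257. Scene crop: tongue above the beam, its tip just uphill of the pocket at about (350,225); loupe untouched at (294,500). I'll compare gauge and stand within the scene camera's own cloud.

Run:
```python
from h import *
for n in('s4',):
    Q=(np.load(n+'.npz')['P'].reshape(-1,3)-PK)@B*1000
    Q=Q[(Q[:,0]>-45)&(Q[:,0]<110)&(abs(Q[:,1])<35)&(Q[:,2]>-12)&(Q[:,2]<60)]
    for x in range(-40,100,5):
        s=Q[abs(Q[:,0]-x)<2.5]
        h=[(z,len(t),t[:,1].min().round(1),t[:,1].max().round(1)) for z in range(-10,50,3) if len(t:=s[abs(s[:,2]-z)<1.5])>2]
        print(x,h)
```

```text
-40 [(-4, 3, np.float64(20.9), np.float64(26.4)), (-1, 3, np.float64(21.8), np.float64(25.2)), (8, 3, np.float64(23.3), np.float64(24.3)), (11, 3, np.float64(22.1), np.float64(24.0)), (17, 4, np.float64(23.9), np.float64(24.7)), (20, 25, np.float64(-22.1), np.float64(23.6)), (23, 3, np.float64(-16.8), np.float64(22.8))]
-35 [(-1, 3, np.float64(22.3), np.float64(24.5)), (5, 3, np.float64(21.3), np.float64(25.2)), (14, 4, np.float64(21.6), np.float64(25.5)), (17, 4, np.float64(-22.4), np.float64(25.5)), (20, 26, np.float64(-23.8), np.float64(26.4)), (23, 4, np.float64(-19.7), np.float64(22.7))]
-30 [(-4, 4, np.float64(20.9), np.float64(23.6)), (5, 4, np.float64(21.7), np.float64(24.8)), (11, 4, np.float64(22.5), np.float64(25.9)), (17, 3, np.float64(-3.4), np.float64(26.5)), (20, 29, np.float64(-22.4), np.float64(24.8))]
-25 [(-4, 3, np.float64(23.1), np.float64(24.4)), (-1, 3, np.float64(22.5), np.float64(24.3)), (5, 3, np.float64(22.6), np.float64(24.4)), (8, 3, np.float64(23.4), np.float64(25.1)), (14, 3, np.float64(22.7), np.float64(23.7)), (17, 3, np.float64(-3.4), np.float64(22.8
[... 5605 characters left out ...]
.float64(23.8)), (35, 12, np.float64(4.7), np.float64(25.4))]
85 [(-1, 10, np.float64(-8.6), np.float64(13.7)), (2, 5, np.float64(-3.6), np.float64(7.3)), (29, 4, np.float64(21.1), np.float64(25.0)), (32, 3, np.float64(21.9), np.float64(23.1)), (35, 17, np.float64(0.7), np.float64(25.5))]
90 [(-1, 6, np.float64(7.4), np.float64(16.5)), (2, 10, np.float64(-6.9), np.float64(11.8)), (26, 6, np.float64(21.5), np.float64(25.0)), (32, 4, np.float64(10.6), np.float64(24.6)), (35, 11, np.float64(4.0), np.float64(26.0))]
95 [(-7, 3, np.float64(11.0), np.float64(13.5)), (-1, 12, np.float64(-7.8), np.float64(14.9)), (2, 8, np.float64(-7.2), np.float64(13.8)), (35, 6, np.float64(6.0), np.float64(23.5))]
```

```bash
python3 - <<'E'
from h import *
Ps=[np.load('s4.npz')['P']]
for _ in range(3):
    c,im,d=cam('scene');Ps.append(cloud(c,d))
Q=np.concatenate([(P.reshape(-1,3)-PK)@B*1000 for P in Ps]); Q=Q[abs(Q[:,1])<35]
def side(nm,true,x0,x1,z0,z1):
    s=Q[(Q[:,0]>x0)&(Q[:,0]<x1)&(Q[:,2]>z0)&(Q[:,2]<z1)&(Q[:,1]>8)]
    f=np.polyfit(s[:,0],s[:,1],1); print(nm,len(s),'centre',(np.median(s[:,1])-true).round(2),'+-',(s[:,1].std()/len(s)**.5).round(2),'yaw',f[0].round(4))
side('beam',13,12,95,-9,-2.5);side('pocket',23.5,-38,-5,-3,15);side('tongue',14,26,58,26.5,32);side('body',23,66,95,26,32)
for nm,a in(('beam',(12,95,-2,3)),('gaugetop',(25,60,32,38))):
    s=Q[(Q[:,0]>a[0])&(Q[:,0]<a[1])&(Q[:,2]>a[2])&(Q[:,2]<a[3])&(abs(Q[:,1])<11)]; print(nm,np.median(s[:,2]).round(2),np.polyfit(s[:,0],s[:,2],1).round(4))
E
python3 chk.py
```

```text
beam 343 centre 0.09 +- 0.07 yaw -0.0052
pocket 420 centre 0.11 +- 0.07 yaw -0.0227
tongue 127 centre 0.87 +- 0.1 yaw -0.0251
body 124 centre 0.56 +- 0.12 yaw -0.0298
beam 0.6 [0.005  0.2953]
gaugetop 35.22 [-1.40000e-02  3.58035e+01]
t 12.2 tcp pocket mm [104.89   1.01  24.22] rot err deg [-0.2   0.79 -0.24] F pocket [-2.2  0.3 -4. ] T [ 0.03  0.68 -0.  ] open 0.045455462565429115
```

Scene-relative result: gauge +0.6 mm off the stand's centre line, about 21.5 mm clear, pitch 0.8° short. I'll trim the pitch and lower, slowing towards contact.

Request:
move_arm([
  [255, 0, 0.02, 0.3, -0.03, 0.13, -0.04],
  [255, 0, 0, 0.3, 0, 0, 0],
  [255, 0, 0, 0.25, 0, 0, 0],
  [255, 0, 0, 0.05, 0, 0, 0],
  [255, 0, 0, 0, 0, 0, 0],
])

```text
time: 12.82
tool_pos: [0.6027, 0.091, 0.1376]
tool_rot: [-3.135, -0.573, 0.144]
contact_force: [0.5, 0.0, -4.0]
opening: 0.0455
```

```bash
python3 chk.py
```

```text
t 12.825 tcp pocket mm [111.61  -1.89  11.91] rot err deg [-0.35  0.88 -0.05] F pocket [-1.8 -0.  -3.6] T [ 0.04  0.73 -0.02] open 0.04547188673682907
```

```bash
python3 -c "
from h import *
print(robot.observe()['qpos'].round(4))"
```

```text
[-0.0284  0.3671  1.9443  0.3646  0.2831  1.0741]
```

Joint 5 is at its 0.28 limit, so a grip square to the gauge can't be tilted this far here. I'll set the gauge back down and regrip with the tool pitched about 0.35 rad relative to it, which keeps the tool steeper at the stand.

Run:
```python
from h import *
s=robot.observe()
p=np.array(s['tool_pos'])+[0,.02,.04]
plan(p,R.from_euler('xyz',s['tool_rot']))
plan([.5515,.361,.06],[np.pi,0,.2],.98,start=dict(tool_pos=p,tool_rot=s['tool_rot']))
```

```text
2 rows
each [ 0.6 -0.5 -0.8  0.   0.   0. ]
13 rows
[[-0.29, -0.98, 0.36, 0.01, -0.42, -0.04], [-0.27, -0.98, 0.37, 0.01, -0.42, -0.04], [-0.25, -0.98, 0.38, 0.01, -0.42, -0.04], [-0.23, -0.98, 0.39, 0.01, -0.42, -0.04], [-0.21, -0.98, 0.4, 0.01, -0.42, -0.04], [-0.19, -0.98, 0.41, 0.01, -0.42, -0.04], [-0.17, -0.98, 0.42, 0.01, -0.42, -0.04], [-0.14, -0.98, 0.43, 0.01, -0.42, -0.04], [-0.12, -0.98, 0.44, 0.01, -0.42, -0.04], [-0.1, -0.98, 0.44, 0.01, -0.42, -0.04], [-0.07, -0.98, 0.45, 0.01, -0.42, -0.04], [-0.05, -0.98, 0.45, 0.01, -0.42, -0.04], [-0.03, -0.98, 0.45, 0.01, -0.42, -0.04]]
```

Request:
move_arm([
  [255, 0.6, -0.5, -0.8, 0, 0, 0],
  [255, 0.6, -0.5, -0.8, 0, 0, 0],
  [255, -0.28, -0.98, 0.36, 0, -0.42, -0.04],
  [255, -0.27, -0.98, 0.37, 0, -0.42, -0.04],
  [255, -0.25, -0.98, 0.38, 0, -0.42, -0.04],
  [255, -0.23, -0.98, 0.39, 0, -0.42, -0.04],
  [255, -0.21, -0.98, 0.4, 0, -0.42, -0.04],
  [255, -0.19, -0.98, 0.41, 0, -0.42, -0.04],
  [255, -0.17, -0.98, 0.42, 0, -0.42, -0.04],
  [255, -0.14, -0.98, 0.43, 0, -0.42, -0.04],
  [255, -0.12, -0.98, 0.44, 0, -0.42, -0.04],
  [255, -0.1, -0.98, 0.44, 0, -0.42, -0.04],
])

```text
time: 14.32
tool_pos: [0.5639, 0.3038, 0.0867]
tool_rot: [3.133, -0.133, 0.188]
contact_force: [0.8, -0.4, -5.1]
opening: 0.0454
```

Request:
move_arm([
  [255, -0.07, -0.98, 0.45, 0, -0.42, -0.04],
  [255, -0.05, -0.98, 0.45, 0, -0.42, -0.04],
  [255, -0.03, -0.98, 0.45, 0, -0.42, -0.04],
  [255, 0, 0, 0, 0, 0, 0],
])

```text
time: 14.82
tool_pos: [0.5519, 0.3615, 0.058]
tool_rot: [3.132, -0.001, 0.201]
contact_force: [0.7, -0.0, -4.5]
opening: 0.0453
```

Run:
```python
from h import *
s=robot.observe();print(s['qpos'].round(3))
plan([.5515,.361,.006],[np.pi,0,s['tool_rot'][2]],.98)
```

```text
[ 0.468  0.744  1.315 -0.011  1.084  1.844]
3 rows
each [-0.01  0.    0.87  0.03  0.    0.  ]
```

Request:
move_arm([
  [255, 0, 0, 0.87, 0.03, 0, 0],
  [255, 0, 0, 0.87, 0.03, 0, 0],
  [255, 0, 0, 0.87, 0.03, 0, 0],
  [255, 0, 0, 0.1, 0, 0, 0],
  [255, 0, 0, 0.05, 0, 0, 0],
])

```text
time: 15.45
tool_pos: [0.5523, 0.3599, 0.0039]
tool_rot: [3.141, -0.001, 0.199]
contact_force: [0.1, -0.1, -4.2]
opening: 0.0456
```

Request:
move_arm([
  [255, 0, 0, 0.06, 0, 0, 0],
  [100, 0, 0, 0, 0, 0, 0],
  [100, 0, 0, 0, 0, 0, 0],
  [100, 0, 0, -0.3, 0, -0.4, 0],
  [100, 0, 0, -0.3, 0, -0.98, 0],
  [100, 0, 0, 0, 0, -0.98, 0],
  [100, 0, 0, 0, 0, -0.98, 0],
  [100, 0, 0, 0, 0, 0, 0],
])

```text
time: 16.45
tool_pos: [0.5535, 0.3599, 0.0137]
tool_rot: [3.141, 0.348, 0.198]
contact_force: [-0.1, -0.1, -0.5]
opening: 0.056
```

Run:
```python
from fit import *
s=robot.observe();print(s['qpos'].round(3),s['tool_pos'],s['tool_rot'],s['contact_force'],s['opening'])
plan([.5515,.3602,.0062],[np.pi,.345,.2],.5)
c,im,d=cam('top');q=gauge(cloud(c,d),(.44,.64,.28,.45))
```

```text
[0.424 0.994 0.964 0.076 1.524 1.78 ] [0.55345538 0.35986259 0.01370147] [3.14121627 0.34795986 0.19818976] [-0.05757128 -0.10867156 -0.54248722] 0.055992242779854796
1 rows
each [ 0.04 -0.04  0.38  0.    0.03 -0.02]
gauge n 27 z 0.0134 rect ((602.7996826171875, 351.5711669921875), (16.653215408325195, 8.303935050964355), 11.718964576721191)
[[593.7999877929688, 353.8999938964844], [595.5, 345.79998779296875], [611.7999877929688, 349.20001220703125], [610.0999755859375, 357.29998779296875]]
```

Request:
move_arm([
  [100, 0.06, 0, 0.2, 0, 0, 0],
  [100, 0.05, 0, 0.14, 0, 0, 0],
  [255, 0, 0, 0, 0, 0, 0],
  [255, 0, 0, 0, 0, 0, 0],
  [255, 0, 0, 0, 0, 0, 0],
], newtons=55)

```text
time: 17.12
tool_pos: [0.552, 0.3601, 0.0079]
tool_rot: [3.141, 0.349, 0.199]
contact_force: [-0.6, -0.2, 0.8]
opening: 0.0449
```

```bash
cat >> h.py <<'E'
RB=R.from_euler('xyz',[np.pi,-TH+.349,PSI])
def g(t,h,y=.7): return tcp(t+82.5,y,h+7.9)
E
python3 - <<'E'
from h import *
s=robot.observe();p=np.array(s['tool_pos'])+[0.0,-.02,.12]
plan(p,R.from_euler('xyz',s['tool_rot']),.98)
t=g(22,14);print(t)
plan(t,RB,.98,start=dict(tool_pos=p,tool_rot=s['tool_rot']))
E
```

```text
6 rows
each [-0.37  0.16 -0.93  0.    0.    0.  ]
[0.5910154  0.09190091 0.14198788]
13 rows
[[-0.06, 0.97, -0.04, 0.0, 0.43, 0.04], [-0.05, 0.97, -0.04, 0.0, 0.43, 0.04], [-0.05, 0.97, -0.04, 0.0, 0.43, 0.04], [-0.04, 0.97, -0.04, 0.0, 0.43, 0.04], [-0.03, 0.97, -0.05, 0.0, 0.43, 0.04], [-0.03, 0.97, -0.05, 0.0, 0.43, 0.04], [-0.02, 0.97, -0.05, 0.0, 0.43, 0.04], [-0.02, 0.97, -0.05, 0.0, 0.43, 0.04], [-0.01, 0.97, -0.05, 0.0, 0.43, 0.04], [-0.0, 0.97, -0.05, 0.0, 0.43, 0.04], [0.0, 0.97, -0.05, 0.0, 0.43, 0.04], [0.01, 0.97, -0.05, 0.0, 0.43, 0.04], [0.02, 0.97, -0.05, 0.0, 0.43, 0.04]]
```

Request:
move_arm([
  [255, -0.2, 0.1, -0.5, 0, 0, 0],
  [255, -0.37, 0.16, -0.95, 0, 0, 0],
  [255, -0.37, 0.16, -0.95, 0, 0, 0],
  [255, -0.37, 0.16, -0.95, 0, 0, 0],
  [255, -0.37, 0.16, -0.95, 0, 0, 0],
  [255, -0.37, 0.16, -0.95, 0, 0, 0],
  [255, -0.37, 0.16, -0.95, 0, 0, 0],
  [255, -0.06, 0.97, -0.04, 0, 0.43, 0.04],
  [255, -0.05, 0.97, -0.04, 0, 0.43, 0.04],
  [255, -0.05, 0.97, -0.04, 0, 0.43, 0.04],
  [255, -0.04, 0.97, -0.04, 0, 0.43, 0.04],
  [255, -0.03, 0.97, -0.05, 0, 0.43, 0.04],
])

```text
time: 18.62
tool_pos: [0.5683, 0.2421, 0.1471]
tool_rot: [3.136, 0.122, 0.178]
contact_force: [0.1, 1.6, -3.4]
opening: 0.0448
```

Run:
```python
from h import *
s=robot.observe();print(s['tool_pos'],s['qpos'].round(3),s['contact_force'])
plan(g(22,15),RB,.98)
```

```text
[0.56834213 0.24208065 0.14708069] [0.275 0.649 1.242 0.007 1.373 1.666] [ 0.07029028  1.58078824 -3.44817596]
8 rows
each [-0.018  0.95   0.031  0.     0.43   0.04 ]
```

Request:
move_arm([
  [255, -0.02, 0.95, 0.03, 0, 0.43, 0.04],
  [255, -0.02, 0.95, 0.03, 0, 0.43, 0.04],
  [255, -0.02, 0.95, 0.03, 0, 0.43, 0.04],
  [255, -0.02, 0.95, 0.03, 0, 0.43, 0.04],
  [255, -0.02, 0.95, 0.03, 0, 0.43, 0.04],
  [255, -0.02, 0.95, 0.03, 0, 0.43, 0.04],
  [255, -0.02, 0.95, 0.03, 0, 0.43, 0.04],
  [255, -0.02, 0.95, 0.03, 0, 0.43, 0.04],
  [255, 0, 0, 0, 0, 0, 0],
])

```text
time: 19.75
tool_pos: [0.5894, 0.0912, 0.1426]
tool_rot: [3.139, -0.235, 0.144]
contact_force: [0.4, 0.5, -3.7]
opening: 0.0445
```

```bash
cat > side.py <<'E'
from h import *
def side_check(tt,h,yb=0,n=3):
    Ps=[]
    for _ in range(n):
        c,im,d=cam('scene');Ps.append(cloud(c,d))
    Q=np.concatenate([(P.reshape(-1,3)-PK)@B*1000 for P in Ps]); Q=Q[abs(Q[:,1])<35]
    def side(nm,true,x0,x1,z0,z1):
        s=Q[(Q[:,0]>x0)&(Q[:,0]<x1)&(Q[:,2]>z0)&(Q[:,2]<z1)&(Q[:,1]>8)]
        if len(s)>5:print(nm,len(s),'centre',(np.median(s[:,1])-true).round(2),'+-',(s[:,1].std()/len(s)**.5).round(2),'yaw',np.polyfit(s[:,0],s[:,1],1)[0].round(4))
    side('beam',13,12,95,-9,-2.5);side('pocket',23.5,-38,-5,-3,15)
    side('tongue',14,max(tt,6)+3,tt+37,h+3,h+10);side('body',23,tt+44,tt+65,h+3,h+9)
    for nm,a in(('beam',(12,95,-2,3)),('gaugetop',(max(tt,6)+3,tt+60,h+9,h+15))):
        s=Q[(Q[:,0]>a[0])&(Q[:,0]<a[1])&(Q[:,2]>a[2])&(Q[:,2]<a[3])&(abs(Q[:,1])<11)]
        if len(s)>5:print(nm,len(s),np.median(s[:,2]).round(2),np.polyfit(s[:,0],s[:,2],1).round(4))
    s=Q[(abs(Q[:,2]-h-12)<2.5)&(abs(Q[:,1])<11)&(Q[:,0]<tt+30)&(Q[:,0]>tt-8)]; print('tip x',np.percentile(s[:,0],[1,3]).round(1)); return im
E
python3 chk.py; python3 -c "
from side import *
im=side_check(22,15);cv2.imwrite('pics/s5.png',cv2.resize(im[100:240,220:400],None,fx=4,fy=4)[:,:,::-1])
print(robot.observe()['qpos'].round(3))"
```

```text
t 19.75 tcp pocket mm [103.43   0.21  23.29] rot err deg [ 0.19  0.21 -0.04] F pocket [-1.7  0.4 -3.3] T [ 0.02  0.29 -0.03] open 0.044508096261799704
beam 267 centre 0.16 +- 0.07 yaw 0.0026
pocket 314 centre -0.13 +- 0.08 yaw -0.0186
tongue 124 centre -0.15 +- 0.11 yaw -0.016
body 75 centre 0.01 +- 0.15 yaw 0.0228
beam 483 0.53 [-0.0012  0.6259]
gaugetop 455 27.84 [-3.40000e-03  2.79976e+01]
tip x [21.9 22.7]
[0.013 0.433 1.663 0.039 0.811 1.414]
```

View pics/s5.png

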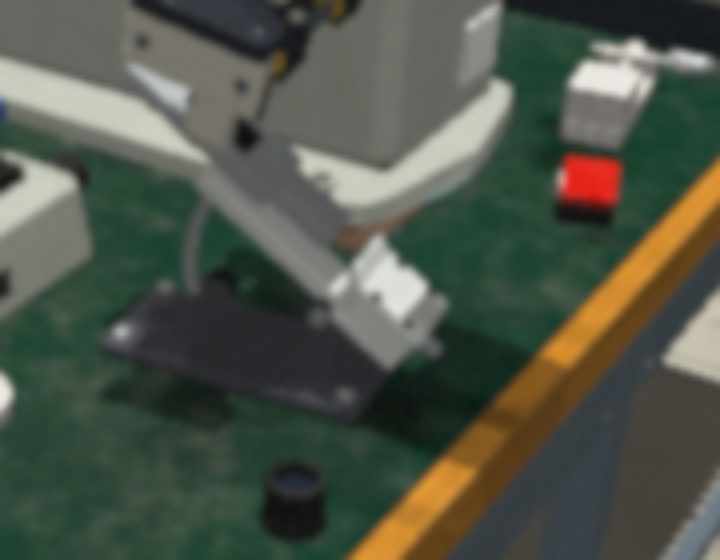

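Scene crop: the gauge lies parallel above the beam with its tongue tip just uphill of the flare, near (345,235). Measured: 15.3 mm clear, centred within 0.3 mm, tilt matched within 0.2°, and joint 5 is comfortable at 0.81. Lowering now.

Run:
```python
from h import *
T=RB.as_matrix().T@B/20  # tool units per pocket mm
print('per mm: x',T[:,0].round(4),'y',T[:,1].round(4),'z',T[:,2].round(4))
```

```text
per mm: x [ 0.047   0.     -0.0171] y [-0.   -0.05 -0.  ] z [-0.0171 -0.     -0.047 ]
```

Request:
move_arm([
  [255, 0.07, -0.015, 0.2, 0, 0, 0],
  [255, 0.07, 0, 0.2, 0, 0.03, 0],
  [255, 0.07, 0, 0.18, 0, 0, 0],
  [255, 0, 0, 0, 0, 0, 0],
])

```text
time: 20.4
tool_pos: [0.5969, 0.0937, 0.1313]
tool_rot: [3.138, -0.239, 0.147]
contact_force: [-0.1, 0.0, -4.6]
opening: 0.0445
```

```bash
python3 chk.py
```

```text
t 20.4 tcp pocket mm [103.68   1.67   9.64] rot err deg [ 0.16 -0.01  0.09] F pocket [-2.6  0.1 -3.8] T [ 0.    0.36 -0.01] open 0.04447050200253122
```

Request:
move_arm([
  [255, 0.02, 0.04, 0.05, 0, 0, 0],
  [255, 0.01, 0, 0.03, 0, 0, 0],
  [255, 0, 0, 0, 0, 0, 0],
])

```text
time: 20.78
tool_pos: [0.5981, 0.0929, 0.1306]
tool_rot: [3.138, -0.24, 0.146]
contact_force: [0.5, -0.4, -4.8]
opening: 0.0446
```

```bash
python3 chk.py;  python3 -c "
from side import *
im=side_check(22,0)"
```

```text
t 20.775 tcp pocket mm [104.11   0.63   8.42] rot err deg [ 0.17 -0.06  0.07] F pocket [-2.3 -0.5 -4.2] T [-0.    0.33  0.02] open 0.044562473578027686
beam 223 centre 0.2 +- 0.08 yaw 0.0034
pocket 314 centre 0.05 +- 0.08 yaw -0.0259
tongue 114 centre -0.33 +- 0.12 yaw -0.0011
body 65 centre 0.03 +- 0.17 yaw -0.0159
beam 82 0.22 [-0.0372  0.8885]
gaugetop 442 13.08 [9.00000e-04 1.30195e+01]
tip x [22.  22.5]
```

Request:
move_arm([
  [255, -0.31, -0.015, 0.11, 0, 0, 0],
  [255, -0.31, 0, 0.11, 0, 0, 0],
  [255, -0.31, 0, 0.11, 0, 0, 0],
  [255, 0, 0, 0, 0, 0, 0],
])

```text
time: 21.42
tool_pos: [0.5809, 0.0907, 0.1192]
tool_rot: [3.138, -0.239, 0.146]
contact_force: [0.1, -0.2, -3.4]
opening: 0.0446
```

```bash
python3 chk.py
```

```text
t 21.425 tcp pocket mm [83.44  1.01  8.58] rot err deg [0.16 0.01 0.07] F pocket [-1.8 -0.2 -2.9] T [ 0.06  0.31 -0.03] open 0.04459316719782598
```

Request:
move_arm([
  [255, -0.16, 0, 0.06, 0, 0, 0],
  [255, -0.16, 0, 0.06, 0, 0, 0],
  [255, -0.16, 0, 0.06, 0, 0, 0],
  [255, 0, 0, 0, 0, 0, 0],
])

```text
time: 21.92
tool_pos: [0.573, 0.0896, 0.1137]
tool_rot: [3.138, -0.239, 0.146]
contact_force: [1.0, -0.6, -3.4]
opening: 0.0445
```

```bash
python3 chk.py
```

```text
t 21.925 tcp pocket mm [73.67  0.98  8.41] rot err deg [ 0.17 -0.03  0.07] F pocket [-1.1 -0.7 -3.3] T [ 0.05  0.36 -0.02] open 0.04452346602369968
```

The tongue is 9 mm inside with no contact force. Continuing.

Request:
move_arm([
  [255, -0.19, 0, 0.07, 0, 0, 0],
  [255, -0.19, 0, 0.07, 0, 0, 0],
  [255, -0.14, 0, 0.05, 0, 0, 0],
  [255, 0, 0, 0, 0, 0, 0],
])

```text
time: 22.42
tool_pos: [0.564, 0.0882, 0.1076]
tool_rot: [3.138, -0.24, 0.146]
contact_force: [0.8, -0.3, -4.7]
opening: 0.0443
```

```bash
python3 chk.py
```

```text
t 22.425 tcp pocket mm [62.69  0.91  8.41] rot err deg [ 0.17 -0.04  0.07] F pocket [-2.  -0.4 -4.3] T [-0.01  0.28 -0.03] open 0.04426222002541881
```

Request:
move_arm([
  [255, -0.14, 0, 0.05, 0, 0, 0],
  [255, -0.14, 0, 0.05, 0, 0, 0],
  [255, -0.09, 0, 0.035, 0, 0, 0],
  [255, 0, 0, 0, 0, 0, 0],
])

```text
time: 22.92
tool_pos: [0.5582, 0.0872, 0.1037]
tool_rot: [3.138, -0.241, 0.146]
contact_force: [3.4, 0.9, -1.3]
opening: 0.045
```

```bash
python3 chk.py
```

```text
t 22.925 tcp pocket mm [55.74  0.81  8.43] rot err deg [ 0.18 -0.14  0.08] F pocket [ 2.2  0.4 -3. ] T [ 0.11 -0.45 -0.04] open 0.045022878081197815
```

Request:
move_arm([
  [255, -0.07, 0, 0.025, 0, 0, 0],
  [255, -0.07, 0, 0.025, 0, 0, 0],
  [255, 0, 0, 0, 0, 0, 0],
])

```text
time: 23.3
tool_pos: [0.5551, 0.0868, 0.1015]
tool_rot: [3.138, -0.24, 0.146]
contact_force: [3.5, 0.6, -1.5]
opening: 0.0449
```

```bash
python3 chk.py
```

```text
t 23.3 tcp pocket mm [51.87  0.85  8.37] rot err deg [ 0.17 -0.03  0.08] F pocket [ 2.1  0.  -3.2] T [ 0.05 -0.41  0.02] open 0.04486410213315524
```

Request:
move_arm([
  [255, -0.06, 0, 0.02, 0, 0, 0],
  [255, 0, 0, 0, 0, 0, 0],
])

```text
time: 23.55
tool_pos: [0.5542, 0.0867, 0.101]
tool_rot: [3.138, -0.24, 0.146]
contact_force: [3.0, 0.6, -1.8]
opening: 0.0447
```

```bash
python3 chk.py
```

```text
t 23.55 tcp pocket mm [50.83  0.84  8.4 ] rot err deg [ 0.17 -0.06  0.08] F pocket [ 1.5  0.1 -3.2] T [-0.03 -0.43  0.02] open 0.04470444489006704
```

Request:
move_arm([
  [255, -0.06, 0, 0.02, 0, 0, 0],
  [255, -0.04, 0, 0.015, 0, 0, 0],
  [255, 0, 0, 0, 0, 0, 0],
])

```text
time: 23.92
tool_pos: [0.5541, 0.0866, 0.101]
tool_rot: [3.138, -0.244, 0.146]
contact_force: [6.1, 0.9, -0.0]
opening: 0.0449
```

```bash
python3 chk.py
```

```text
t 23.925 tcp pocket mm [50.73  0.76  8.44] rot err deg [ 0.19 -0.29  0.06] F pocket [ 5.1  0.  -3.5] T [ 0.15 -1.02 -0.08] open 0.04489648170072794
```

Request:
move_arm([
  [255, -0.1, 0, 0.036, 0, 0, 0],
  [255, -0.1, 0, 0.036, 0, 0, 0],
  [255, 0, 0, 0, 0, 0, 0],
])

```text
time: 24.3
tool_pos: [0.554, 0.0864, 0.1009]
tool_rot: [3.137, -0.253, 0.146]
contact_force: [12.0, 3.9, 5.5]
opening: 0.0445
```

```bash
python3 chk.py; python3 -c "
from side import *
im=side_check(-31,0);cv2.imwrite('pics/s6.png',cv2.resize(im[100:240,220:400],None,fx=4,fy=4)[:,:,::-1])"
```

```text
t 24.3 tcp pocket mm [50.6   0.57  8.47] rot err deg [ 0.23 -0.78  0.03] F pocket [13.4  2.1 -2.3] T [ 0.34 -2.16 -0.28] open 0.04448674887744442
beam 150 centre 0.32 +- 0.09 yaw 0.0061
pocket 312 centre 0.07 +- 0.08 yaw -0.043
body 67 centre -0.05 +- 0.15 yaw -0.0346
gaugetop 156 13.11 [-6.20000e-03  1.32589e+01]Traceback (most recent call last):
  File "<string>", line 3, in <module>
    im=side_check(-31,0);cv2.imwrite('pics/s6.png',cv2.resize(im[100:240,220:400],None,fx=4,fy=4)[:,:,::-1])
  File "side.py", line 15, in side_check
    s=Q[(abs(Q[:,2]-h-12)<2.5)&(abs(Q[:,1])<11)&(Q[:,0]<tt+30)&(Q[:,0]>tt-8)]; print('tip x',np.percentile(s[:,0],[1,3]).round(1)); return im
                                                                                             ~~~~~~~~~~~~~^^^^^^^^^^^^^^
    return _quantile_unchecked(
        a, q, axis, out, overwrite_input, method, keepdims, weights)
    return _ureduce(a,
                    func=_quantile_ureduce_func,
    ...<5 lines>...
                    overwrite_input=overwrite_input,
                    method=method)
    r = func(a, **kwargs)
    result = _quantile(arr,
                       quantiles=q,
    ...<2 lines>...
                       out=out,
                       weights=wgt)
    slices_having_nans = np.isnan(arr[-1, ...])
                                  ~~~^^^^^^^^^
IndexError: index -1 is out of bounds for axis 0 with size 0
```

Hard stop: the position held while the force rose to 13 N, tip at about -31 mm. I'll ease the spring load, lower the last 0.5 mm, release and retreat.

Request:
move_arm([
  [255, 0.12, 0, -0.02, 0, 0, 0],
  [255, 0, 0, 0, 0, 0, 0],
  [80, 0, 0, 0, 0, 0, 0],
  [80, 0, 0, 0, 0, 0, 0],
  [80, 0, 0, 0, 0, 0, 0],
  [80, 0, 0, -0.5, 0, 0, 0],
  [80, 0, 0, -0.9, 0, 0, 0],
  [80, 0, 0, -0.9, 0, 0, 0],
  [80, 0, 0, -0.9, 0, 0, 0],
  [80, 0, 0, -0.9, 0, 0, 0],
  [80, 0, 0, -0.9, 0, 0, 0],
])

```text
time: 25.82
tool_pos: [0.5272, 0.0831, 0.1968]
tool_rot: [3.138, -0.24, 0.146]
contact_force: [0.7, -0.5, 0.6]
opening: 0.0626
```

```bash
python3 chk.py
python3 - <<'E'
from h import *
c,im,d=cam('scene');Q=(cloud(c,d).reshape(-1,3)-PK)@B*1000
cw,imw,dw=cam('wrist');Qw=(cloud(cw,dw).reshape(-1,3)-PK)@B*1000
cv2.imwrite('pics/s7.png',np.hstack([cv2.resize(im[120:220,240:360],(480,400)),cv2.resize(imw,(320,400))])[:,:,::-1])
for n,q in(('scene',Q),('wrist',Qw)):
    q=q[(abs(q[:,1])<18)&(abs(q[:,2]-12)<4)&(q[:,0]>-10)&(q[:,0]<140)]
    if len(q)>10: print(n,len(q),'top z',np.median(q[:,2]).round(2),'fit',np.polyfit(q[:,0],q[:,2],1).round(4),'x end',np.percentile(q[:,0],[1,98,99.5]).round(1))
    b=(Q if n=='scene' else Qw); b=b[(abs(b[:,1])<15)&(abs(b[:,2]-20)<3)&(b[:,0]>-38)&(b[:,0]<-6)]; print('roof z',np.median(b[:,2]).round(2) if len(b) else None,np.percentile(b[:,0],1) if len(b) else '')
E
```

```text
t 25.825 tcp pocket mm [ 81.24   1.2  103.23] rot err deg [ 0.17 -0.07  0.08] F pocket [ 0.9 -0.6  0.2] T [-0.02  0.15 -0.04] open 0.06258897328858298
scene 479 top z 12.83 fit [2.60000e-03 1.26782e+01] x end [  4.2 111.2 112.3]
roof z 20.29 -37.435545014003516
wrist 5024 top z 12.3 fit [-5.0000e-04  1.2285e+01] x end [ -1.2 113.4 113.8]
roof z 19.14 -37.717923528417764
```

View pics/s7.png

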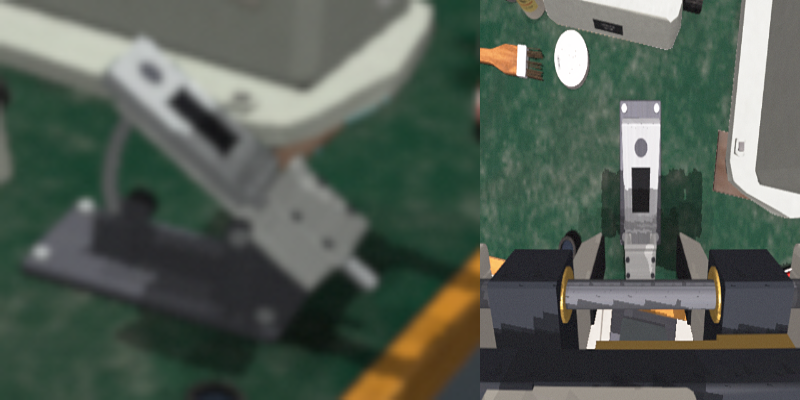

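The gauge lies flat on the beam (scene crop centre about (190,110)), shoulder up to the pocket, and the ejector rod is showing out of the toe at (362,275). Its uphill end is at 113–114 mm against 115 nominal, tilt error is about 0, and the arm is clear. Handing in.

```bash
python3 -c "
from cell import robot
print(robot.hand_in())"
```

```text
the job is handed in; nothing more can be done
None
```

The gauge is back in its stand. It lies flat on the beam with the tongue in the toe pocket, and the ejector was pushed in until it stopped. I let go, backed the gripper about 100 mm clear and handed in at about 26 s of the 42 s allowed.

**First grip failed:** I first gripped the gauge square to its face, and joint 5 hit its limit at the stand. I set the gauge back down and regripped it with the tool tilted 0.35 rad, and the insertion then went through without trouble.

**Last checks, after letting go:**
- **Home:** the ejector slid with about 4 N. At the end the gauge stopped moving while the push force rose to 13 N. The tongue's end is at about -31 mm by the arm's position, against -30 mm nominal.
- **Seated:** the gauge's top face is 12.3 mm (wrist camera) to 12.8 mm (scene camera) above the beam, against its 12 mm thickness. It is parallel to the beam within 0.003 rad of the slope measured at the start, so the slope setting has not moved.
- **Loupe and block:** nothing touched them. I judged this by eye in the pictures and did not measure it again at the end.

**Disagreements:**
- The gauge's upper end reads 113.8 mm from the pocket mouth by the wrist camera and about 112 mm by the scene camera, against 115 mm nominal. I put this down to calibration error.
- The cameras disagreed by about 2.5 mm sideways, so I centred the gauge on the stand using the scene camera's view of both.

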